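Start up the blast cabinet from its console

ROBOT

A 7-joint arm with a two-finger parallel gripper is mounted at the origin on the work surface. World frame = base frame: x ahead of the robot, y to its left, z up, the work surface at z = 0. Lengths are in m, angles in rad, forces in N, time in s.
With the tool pointing down it reaches from about 0.425 to 0.875 m from the base axis. Payload 4.7 kg.
Tool frame: the origin (TCP) lies between the finger pads; the fingertips stand 25 mm ahead of it and the grasp point (between the pads) lies 6 mm ahead of it; z points along the fingers, y is the direction in which the jaws open and shut (so a half turn about z gives the same grasp; the last joint's range is limited). The gripper opens to 87 mm and grips with 3 to 60 N. Pads are 19 mm wide; open, the fingers measure 117 mm over their backs; the gripper's body (75 mm by 190 mm) begins 51 mm behind the grasp point.
Start: joints at [-1.276, 0.321, -0.07, 1.45, 0.023, 1.371, -0.057], TCP at [0.18, 0.625, 0.248] pointing down, gripper open.
Joint ranges: [-2.86, 2.86], [-0.3, 2.09], [-1.38, 1.24], [0.06, 2.45], [-1.56, 4.7], [0.09, 2.05], [-2.69, 2.69]. Speed limits (rad/s): [2.57, 2.57, 3.14, 3.14, 3.14, 3.14, 3.14].

INTERFACE

Orientations are given as a rotation vector (axis times angle).
In Python, from bench import * gives the robot as it stands.
- The arm moves only by the tool send_rows, never from a script. Its arguments are lists of equal length, an entry for each row: "rotation": the turn, a rotation vector about the tool's x, y, z in degrees, a list of three; "slide": the shift along the tool's x, y, z in mm, a list of three; "fingers": the gripper command: -1 is fully open, 1 is shut, values between are in proportion. In form: {"rotation": [[wx, wy, wz], ...], "slide": [[tx, ty, tz], ...], "fingers": [fingers, ...]}. A call has 1 to 12 rows; each row is the pose to reach, as a shift and turn from the pose commanded when the call began, along the tool's axes at that moment; what a row does not reach only later rows make up. A row lasts 1/10 s, in which the tool goes at most 50 mm and 8.59 degrees, less where a joint would pass 70% of its speed; a pose out of reach is approached as far as the arm can. A call with a gripper value outside its range is refused whole. The fingers move at their own pace and stop on an object; "force" is the grip in N (left out, the last holds). Time passes only in rows, so rows that repeat a pose let the fingers close. It gives the time, the measured TCP pose, the force and the opening at its end, in the units of the state.
- get_state(): the state, without advancing time (a new reading comes with each control period).
- get_image(name): name is "scene" or "top" or "wrist"; returns the picture (420x560x3 uint8, red, green, blue); there is no depth.
- camera_model(name): a dict with "intrinsics" (3x3 intrinsics, pixels), "rvec" (rotation vector, rad) and "tvec" (3), from world to camera coordinates, as OpenCV has them. Camera axes: x right, y down, z forward; pixel columns grow to the right and rows downward; lengths in m; the calibration is good to about 2 mm. A picture is of the moment at which its call begins: read the wrist's pose just before it. camera_model takes no time and is no camera call; for the wrist camera it gives the pose at the moment of the call.
- close_job(): hands the job in, once; it reports no verdict.
The state is a dict: "time": time; "joint_positions": joint angles; "qd": joint speeds; "joint_torque": joint torques, N m; "position": TCP position; "tool_rot": TCP orientation; "ft_force": force on the tool from outside, world axes, zero at the start; "torque": the same for the moment, N m; "grip_width": opening from 0.0 (shut) to 1.0 (fully open).
Only numpy, scipy, OpenCV 4.12 (cv2) and the standard library are available. Lean on these libraries where they do the work, as an engineer would, in place of code of your own. Each camera call takes 0.05 s, during which the arm holds its last target.

TASK

Get the sandblasting cabinet ready for the next jar: on its console switch on the cabinet lamp (white rocker), then the dust extractor (green rocker) and last the blast air (blue rocker), so that air never blows without extraction. Tip each rocker fully over with a light tap of the fingertips on its raised, bar-marked upper end. Keep off the red emergency stop, and leave the masked jars and the tape roll as they stand.

Things in the scene. Friction and masses are not known exactly. Their poses are not given: they have to be found in the camera images.
- console: the blast cabinet's grey desk console, fixed: 190 mm deep, 400 wide, a wedge 40 mm high at the front edge and 91 at the back, its face rising 15 degrees to the back. Origin: centre of its underside; x to the back, y to the left along its width, z up. On the face three rockers in a row 80 mm apart along y, in any order; at the left end (y = 148 mm) the red emergency stop, above a 10 mm tall gauge
- lamp_on (a point): ON spot of the white rocker, cabinet lamp (a yellow sun-like lamp on the plate above it): on its top surface, on the centre line, 21 mm from the pivot towards the upper, bar-marked end. The point rides on the rocker and sinks 5 mm from OFF to ON. Its x points up the slope (rising 15 degrees when OFF, level when ON), y to the left along the row, z away from the face
- dust_on (a point): ON spot of the green rocker, dust extractor (a three-bladed fan on the plate above it): on its top surface, on the centre line, 21 mm from the pivot towards the upper, bar-marked end. The point rides on the rocker and sinks 5 mm from OFF to ON. Its x points up the slope (rising 15 degrees when OFF, level when ON), y to the left along the row, z away from the face
- air_on (a point): ON spot of the blue rocker, blast air (a nozzle with jets on the plate above it): on its top surface, on the centre line, 21 mm from the pivot towards the upper, bar-marked end. The point rides on the rocker and sinks 5 mm from OFF to ON. Its x points up the slope (rising 15 degrees when OFF, level when ON), y to the left along the row, z away from the face
- lamp (a joint): tilt of the white rocker (cabinet lamp), rad: 0 = OFF (upper end raised, as found), 0.26 = fully ON (upper end down, at its stop). Pressing the ON spot takes about 4 N all the way; the rocker is stiff and stays wherever it is left, so press it right to its stop. The whole rocker sits on a rubber seat that yields only above about 6 N, 1 mm per further 6 N, and springs back
- dust (a joint): tilt of the green rocker (dust extractor), rad: 0 = OFF (upper end raised, as found), 0.26 = fully ON (upper end down, at its stop). Pressing the ON spot takes about 4 N all the way; the rocker is stiff and stays wherever it is left, so press it right to its stop. The whole rocker sits on a rubber seat that yields only above about 6 N, 1 mm per further 6 N, and springs back
- air (a joint): tilt of the blue rocker (blast air), rad: 0 = OFF (upper end raised, as found), 0.26 = fully ON (upper end down, at its stop). Pressing the ON spot takes about 4 N all the way; the rocker is stiff and stays wherever it is left, so press it right to its stop. The whole rocker sits on a rubber seat that yields only above about 6 N, 1 mm per further 6 N, and springs back
- e_stop_top (a point): top centre of the red emergency-stop mushroom, 40 mm across, standing 35 mm off the console's face on a yellow collar 54 mm across; z points away from the face
- e_stop (a joint): how far the emergency stop is pressed in, m: 0 = out, 0.006 = pressed; it must stay out
- jar_left: a glass jar, bottom up, standing left of the console: a blue-grey glass cylinder 85 mm across and 115 mm tall with a cream masking-tape cap and a grey disc on top; loose, about 0.4 kg; origin at the centre of its underside. A bystander: leave it standing where it is
- jar_right: a glass jar, bottom up, standing right of the console: a blue-grey glass cylinder 85 mm across and 115 mm tall with a cream masking-tape cap and a grey disc on top; loose, about 0.4 kg; origin at the centre of its underside. A bystander: leave it standing where it is
- tape_roll: a roll of cream masking tape lying flat in front of the console: 100 mm across, 25 mm high, 76 mm hole; loose; origin at the centre of its underside. A bystander: leave it where it lies
- lamp_switch: the white rocker's black frame (cabinet lamp switch), fixed on the console: 80 mm up the slope, 64 wide, 9 mm off the face. Origin on the face under the pivot; x to the console's back, y to the left, z up. The rocker in it is a shallow V paddle, 62 mm up the slope and 47 wide; its ends stand about 17 mm (end down) to 25 mm (end up) off the face
- dust_switch: the green rocker's black frame (dust extractor switch), fixed on the console: 80 mm up the slope, 64 wide, 9 mm off the face. Origin on the face under the pivot; x to the console's back, y to the left, z up. The rocker in it is a shallow V paddle, 62 mm up the slope and 47 wide; its ends stand about 17 mm (end down) to 25 mm (end up) off the face
- air_switch: the blue rocker's black frame (blast air switch), fixed on the console: 80 mm up the slope, 64 wide, 9 mm off the face. Origin on the face under the pivot; x to the console's back, y to the left, z up. The rocker in it is a shallow V paddle, 62 mm up the slope and 47 wide; its ends stand about 17 mm (end down) to 25 mm (end up) off the face

How it is judged:
By the outcome, as a careful person would: the job done as asked, in the order asked, and still so for the second after the job is handed in, with the robot touching nothing.
It also fails if it takes over 38 s, if anything falls off the work surface, if the arm or the gripper's body presses on something with over 40 N, if the wrist force passes 120 N, or if a joint passes its speed limit or range.

## Working session

There is one attempt and no reset: what is moved stays moved. The work goes in short steps, Python scripts to look and compute and a tool call to move; the robot and the scene stay as the last step left them, time stands still between calls to the robot, and variables do not carry over. Pictures are saved under pics/ and viewed, and the job is handed in when it is done.

Besides the shell and the picture viewer there is one more tool, called after "Emit:" by a JSON object that holds its "fn" and its "kwargs", one argument or row to a line. send_rows: Moves the arm, as the interface text tells. Its arguments: {"type":"object","properties":{"rotation":{"type":"array"},"slide":{"type":"array"},"fingers":{"type":"array"},"force":{"type":"number"}},"required":["rotation","slide","fingers"]}

```bash
mkdir -p pics; ls
python3 - <<'E'
from bench import *
import cv2
s=get_state();print({k:np.round(v,3) if 0 else v for k,v in s.items()})
for n in ["scene","top","wrist"]:
    m=camera_model(n);print(n,m)
    cv2.imwrite(f"pics/{n}0.png",cv2.cvtColor(get_image(n),cv2.COLOR_RGB2BGR))
E
```

```text
pics
{'time': 0.0, 'joint_positions': array([-1.27590551,  0.3218223 , -0.07007386,  1.45168878,  0.02259875,
        1.37079628, -0.05691985]), 'qd': array([ 1.21002299e-06,  2.36231159e-03,  1.38395215e-03,  3.69352631e-04,
        8.09467597e-04, -6.29942056e-05,  4.75926366e-04]), 'joint_torque': array([-6.06041613e-04, -4.91300261e+01, -4.04407466e-01, -3.12524629e+01,
       -6.38546515e-02,  4.41243604e-02,  2.04380799e-04]), 'position': array([0.18003503, 0.62403606, 0.24645493]), 'tool_rot': array([-4.39593080e-01, -3.11051309e+00,  3.01656007e-03]), 'ft_force': array([ 0.03170617, -0.22361565, -0.70060821]), 'torque': array([ 0.02719049, -0.02830452,  0.03746462]), 'grip_width': 1.0016344779857205}
scene {'intrinsics': array([[469.25692458,   0.        , 280.79735794],
       [  0.        , 469.25692458, 206.21868211],
       [  0.        ,   0.        ,   1.        ]]), 'rvec': array([ 1.62317023,  2.06346333, -0.71109259]), 'tvec': array([ 0.11229316, -0.37711942,  1.47426953])}
top {'intrinsics': array([[456.05486534,   0.        , 279.28472271],
       [  0.        , 456.05486534, 206.40459112],
       [  0.        ,   0.        ,   1.        ]]), 'rvec': array([ 2.21993174, -2.16583411,  0.10060689]), 'tvec': array([0.00128965, 0.56062895, 1.22866798])}
wrist {'intrinsics': array([[303.68783632,   0.        , 280.79936289],
       [  0.        , 303.68783632, 212.75462349],
       [  0.        ,   0.        ,   1.        ]]), 'rvec': array([-2.33522248, -1.75597585, -0.23100709]), 'tvec': array([-0.65008696, -0.03112453,  0.38820835])}
```

View pics/scene0.png

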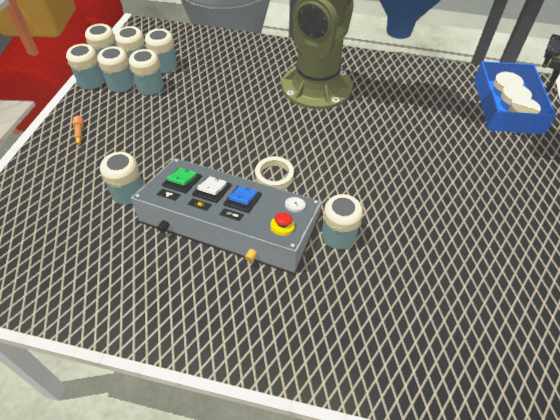

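View pics/top0.png

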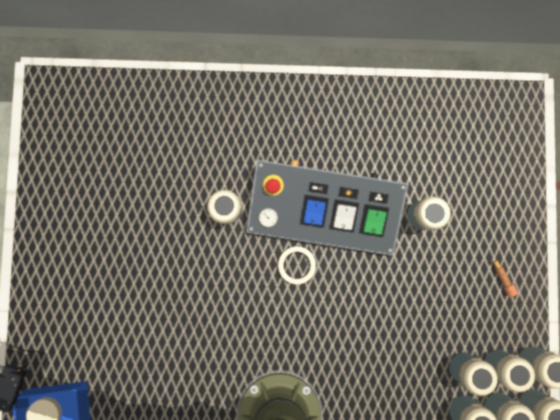

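View pics/wrist0.png

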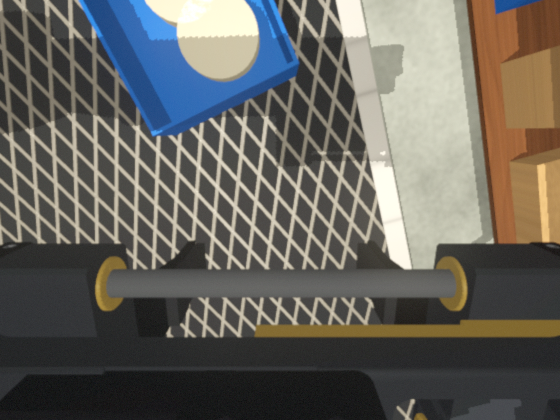

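The console is seen in both fixed views. Top view: blue (314,212), white (345,217), green (376,221), and the e-stop at (273,185) on the left. The jars stand at (224,207) and (433,213), the tape roll at (297,265). The legends (nozzle, sun, fan) match the rocker colours. The gripper is at the far left edge. Next I'll measure.

```bash
cat > h.py <<'E'
from bench import *
import numpy as np, cv2
def cam(n):
    m=camera_model(n); R=cv2.Rodrigues(np.array(m["rvec"]))[0]; return m["intrinsics"],R,np.array(m["tvec"]).ravel()
def proj(n,P):
    m=camera_model(n); return cv2.projectPoints(np.atleast_2d(P).astype(float),m["rvec"],m["tvec"],m["intrinsics"],None)[0][:,0]
def tri(n1,p1,n2,p2):
    Ps=[];
    for n in(n1,n2):
        K,R,t=cam(n);Ps.append(K@np.c_[R,t])
    X=cv2.triangulatePoints(Ps[0],Ps[1],np.array(p1,float).reshape(2,1),np.array(p2,float).reshape(2,1))
    return (X[:3]/X[3]).ravel()
def onplane(n,p,z):
    K,R,t=cam(n);d=R.T@np.linalg.inv(K)@np.r_[p,1];c=-R.T@t
    return c+d*(z-c[2])/d[2]
def blob(img,lo,hi,box):
    h=cv2.cvtColor(img,cv2.COLOR_RGB2HSV);x0,y0,x1,y1=box
    m=np.zeros(h.shape[:2],np.uint8);m[y0:y1,x0:x1]=cv2.inRange(h,lo,hi)[y0:y1,x0:x1]
    c=max(cv2.findContours(m,0,1)[0],key=cv2.contourArea)
    M=cv2.moments(c);return np.array([M['m10']/M['m00'],M['m01']/M['m00']]),cv2.contourArea(c),cv2.minAreaRect(c)
E
python3 - <<'E'
from h import *
I={n:cv2.cvtColor(cv2.imread(f"pics/{n}0.png"),cv2.COLOR_BGR2RGB) for n in("scene","top")}
B={"scene":(130,155,325,270),"top":(245,155,410,260)}
C={"blue":((100,120,80),(125,255,255)),"green":((50,120,60),(80,255,255)),"white":((0,0,170),(180,50,255)),"red":((0,170,90),(6,255,255)),"yellow":((20,120,120),(35,255,255))}
for k,(lo,hi) in C.items():
    r={}
    for n in I:
        b=B[n]
        if k=="white": b={"scene":(192,172,230,200),"top":(325,195,363,235)}[n]
        if k=="yellow" : b={"scene":(265,205,300,240),"top":(258,170,290,200)}[n]
        r[n]=blob(I[n],lo,hi,b); print(k,n,np.round(r[n][0],1),r[n][1],np.round(r[n][2][1],1),round(r[n][2][2],1))
    print(k,np.round(tri("top",r["top"][0],"scene",r["scene"][0]),4))
for n in I:
    x0,y0,x1,y1=B[n]; cv2.imwrite(f"pics/{n}_z.png",cv2.cvtColor(cv2.resize(I[n][y0:y1,x0:x1],None,fx=4 if n=="scene" else 4.5,fy=4 if n=="scene" else 4.5,interpolation=cv2.INTER_CUBIC),cv2.COLOR_RGB2BGR))
E
```

```text
blue scene [242.5 195. ] 320.5 [25.6 16.8] 16.7
blue top [314.3 211.8] 434.5 [19.7 24.3] 9.5
blue [ 0.5448 -0.0772  0.0767]
green scene [181.5 176.3] 292.5 [27.2 16. ] 16.7
green top [374.5 221.4] 375.5 [18.2 23.3] 12.5
green [ 0.5237 -0.2357  0.0764]
white scene [211.1 185. ] 293.0 [26.  16.8] 16.7
white top [344.5 216.7] 370.5 [18.  23.1] 11.3
white [ 0.5342 -0.1569  0.0782]
red scene [283.1 218.8] 155.5 [12. 16.] 90.0
red top [272.4 185.8] 115.5 [12.1 12.5] 63.4
red [0.6074 0.0342 0.1006]
yellow scene [281.4 228.4] 208.5 [24.4 15.1] 6.3
yellow top [273.3 180.4] 68.0 [19.7 18.3] 26.6
yellow [0.6233 0.0333 0.0861]
```

View pics/top_z.png

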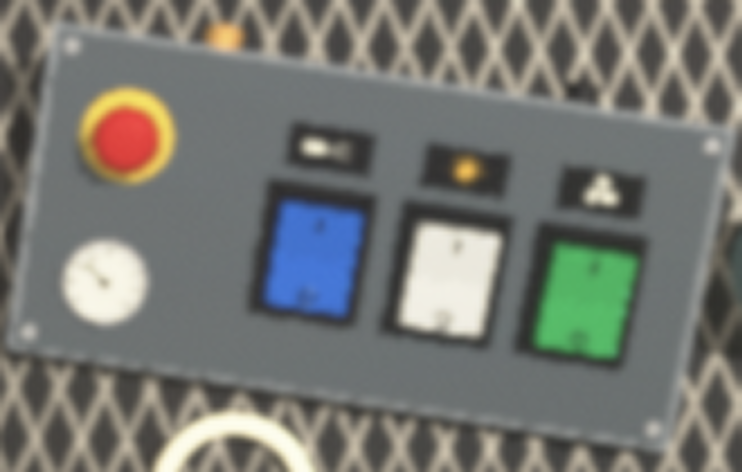

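View pics/scene_z.png

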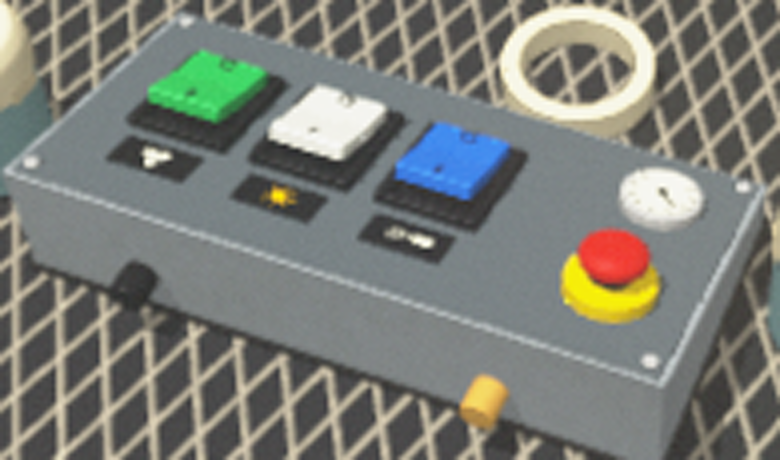

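Top zoom shows the console corners clearly; the three rockers have bar marks at the far (upper) end and circles near the robot, all OFF. I'll cast the corners onto their known heights to get the console pose.

Run:
```python
from h import *
f=lambda u,v:np.array([245+(u+.5)/4.5-.5,155+(v+.5)/4.5-.5])
g=lambda u,v:np.array([130+(u+.5)/4-.5,155+(v+.5)/4-.5])
c={"BL":(f(57,24),.091),"BR":(f(733,129),.091),"FL":(f(8,347),.040),"FR":(f(666,450),.040)}
P={k:onplane("top",p,z) for k,(p,z) in c.items()}
S={"BL":g(662,384),"BR":g(6,173),"FR":g(182,13),"FL":g(765,188)}
for k in P: print(k,np.round(P[k],4),np.round(tri("top",c[k][0],"scene",S[k]),4), np.round(onplane("scene",S[k],c[k][1]),4))
ctr=np.mean(list(P.values()),0); yv=(P["BL"]-P["BR"]+P["FL"]-P["FR"])[:2]; yaw=np.arctan2(-yv[0],yv[1])
print("ctr",ctr,"yaw",np.degrees(yaw),"w",[np.linalg.norm(P[a]-P[b]) for a,b in(("BL","BR"),("FL","FR"))],np.linalg.norm((P["BL"]-P["FL"])[:2]))
R=np.array([[np.cos(yaw),-np.sin(yaw)],[np.sin(yaw),np.cos(yaw)]])
T=np.array([[0.5448,-.0772,.0767],[0.5342,-.1569,.0782],[.5237,-.2357,.0764],[.6074,.0342,.1006]])
for n,X in zip("bwgr",T):print(n,np.round(R.T@(X[:2]-ctr[:2]),4),X[2])
px={"b":(314.3,211.8),"w":(344.5,216.7),"g":(374.5,221.4)}
for z in(.08,.085):
  for n,p in px.items():
    X=onplane("top",p,z);print(z,n,np.round(X,4),np.round(R.T@(X[:2]-ctr[:2]),4))
```

```text
BL [0.6749 0.0765 0.091 ] [0.6751 0.0757 0.0905] [0.6756 0.0749 0.091 ]
BR [ 0.6242 -0.3165  0.091 ] [ 0.6245 -0.3173  0.0897] [ 0.6255 -0.3171  0.091 ]
FL [0.4887 0.102  0.04  ] [0.4889 0.101  0.0383] [0.4905 0.1    0.04  ]
FR [ 0.4368 -0.2922  0.04  ] [ 0.437  -0.293   0.0395] [ 0.4375 -0.2934  0.04  ]
ctr [ 0.55615295 -0.10755287  0.0655    ] yaw -7.4254124993774955 w [np.float64(0.39623788664172277), np.float64(0.39766948630425003)] 0.18793468129725266
b [-0.0152  0.0286] 0.0767
w [-0.0154 -0.0518] 0.0782
g [-0.0156 -0.1313] 0.0764
r [0.0325 0.1472] 0.1006
0.08 b [ 0.5443 -0.0755  0.08  ] [-0.0159  0.0302]
0.08 w [ 0.5334 -0.1547  0.08  ] [-0.0164 -0.0497]
0.08 g [ 0.5231 -0.2335  0.08  ] [-0.0165 -0.1291]
0.085 b [ 0.5439 -0.0751  0.085 ] [-0.0163  0.0307]
0.085 w [ 0.5332 -0.1539  0.085 ] [-0.0168 -0.0489]
0.085 g [ 0.5229 -0.2323  0.085 ] [-0.0169 -0.128 ]
```

```bash
cat >> h.py <<'E'
from scipy.spatial.transform import Rotation as Ro
CTR=np.array([.55615,-.10755]);YAW=np.radians(-7.43)
def con(x,y):
    return CTR+np.array([[np.cos(YAW),-np.sin(YAW)],[np.sin(YAW),np.cos(YAW)]])@[x,y]
def Rt():  # tool down, tool x = -console x
    c,s=np.cos(YAW),np.sin(YAW)
    X=np.array([-c,-s,0]);Z=np.array([0,0,-1.]);return Ro.from_matrix(np.c_[X,np.cross(Z,X),Z])
def go(P,R=None):
    s=get_state();A=Ro.from_rotvec(s["tool_rot"]);R=R or Rt()
    print("t",round(s["time"],2),"pos",np.round(s["position"],4),"F",np.round(s["ft_force"],2))
    print("rot deg",np.round((A.inv()*R).as_rotvec(degrees=True),2),"slide mm",np.round(A.inv().apply(np.array(P)-s["position"])*1000,1))
E
python3 - <<'E'
from h import *
p=con(.003,-.050);print(p)
go([.45,.38,.25]);go([*p,.2])
E
```

```text
[ 0.55265907 -0.15751812]
t 0.15 pos [0.1801 0.6242 0.2467] F [-0.22  0.28  0.31]
rot deg [-0.08 -0.   -8.66] slide mm [-327.  -159.8   -3. ]
t 0.15 pos [0.1801 0.6242 0.2467] F [-0.22  0.28  0.31]
rot deg [-0.08 -0.   -8.66] slide mm [-574.6 -647.7   47.7]
```

Emit:
{"fn": "send_rows", "kwargs": {
  "rotation": [
    [0,0,-2],
    [0,0,-4],
    [0,0,-6],
    [0,0,-8.7],
    [0,0,-8.7],
    [0,0,-8.7],
    [0,0,-8.7],
    [0,0,-8.7],
    [0,0,-8.7],
    [0,0,-8.7],
    [0,0,-8.7],
    [0,0,-8.7]
  ],
  "slide": [
    [-40,-20,0],
    [-80,-40,0],
    [-120,-60,0],
    [-160,-80,0],
    [-200,-100,0],
    [-240,-120,0],
    [-280,-140,0],
    [-325,-160,0],
    [-350,-200,0],
    [-375,-240,0],
    [-400,-280,0],
    [-425,-320,0]
  ],
  "fingers": [1,1,1,1,1,1,1,1,1,1,1,1],
  "force": 20
}}

```text
time: 1.35
position: [0.5, 0.1973, 0.2474]
tool_rot: [-0.202, -3.135, -0.0]
ft_force: [-0.3, 0.5, 0.1]
grip_width: 0.03
```

Run:
```python
from h import *
p=con(.003,-.050)
go([*p,.2]); print(get_state()["grip_width"],get_state()["joint_positions"])
```

```text
t 1.35 pos [0.5    0.1973 0.2474] F [-0.34  0.5   0.08]
rot deg [ 0.   -0.01  0.04] slide mm [ -97.9 -345.1   47.3]
0.02995390086320516 [-0.66782142  0.07876067  0.25703517  1.74077361 -0.02072233  1.3247835
  1.03534568]
```

Emit:
{"fn": "send_rows", "kwargs": {
  "rotation": [
    [0,0,0],
    [0,0,0],
    [0,0,0],
    [0,0,0],
    [0,0,0],
    [0,0,0],
    [0,0,0],
    [0,0,0],
    [0,0,0],
    [0,0,0],
    [0,0,0],
    [0,0,0]
  ],
  "slide": [
    [-11,-38,0],
    [-22,-76,0],
    [-33,-114,0],
    [-44,-152,0],
    [-55,-190,10],
    [-66,-228,20],
    [-77,-266,30],
    [-88,-304,40],
    [-98,-345,47],
    [-98,-345,47],
    [-98,-345,47],
    [-98,-345,47]
  ],
  "fingers": [1,1,1,1,1,1,1,1,1,1,1,1]
}}

```text
time: 2.55
position: [0.5528, -0.1541, 0.2004]
tool_rot: [-0.2, -3.135, -0.001]
ft_force: [0.5, -0.7, 0.3]
grip_width: 0.002
```

Run:
```python
from h import *
p=con(.003,-.050)
go([*p,.13]); print(get_state()["grip_width"])
I=get_image("wrist");cv2.imwrite("pics/wrist1.png",I[:,:,::-1])
I=get_image("scene");cv2.imwrite("pics/scene1.png",cv2.resize(I[100:300,100:380],None,fx=2.8,fy=2.8,interpolation=2)[:,:,::-1])
# predicted ON spots in wrist
for n,y in(("w",-.05),("b",.03),("g",-.13)):
    print(n,np.round(proj("wrist",[*con(.0036,y),.091]),1),np.round(proj("wrist",[*con(-.0167,y),.085]),1))
s=get_state();R=Ro.from_rotvec(s["tool_rot"]).as_matrix();print("tip",proj("wrist",s["position"]+R[:,2]*.025))
```

```text
t 2.55 pos [ 0.5528 -0.1541  0.2004] F [ 0.45 -0.72  0.27]
rot deg [ 0.05 -0.02  0.13] slide mm [-0.3 -3.5 70.4]
0.002457971654603155
w [[275.1 218.6]] [[275.2 193.4]]
b [[370.2 218.8]] [[370.  193.7]]
g [[179.9 218.4]] [[180.2 193.2]]
tip [[279.48980956 258.65711035]]
```

View pics/wrist1.png

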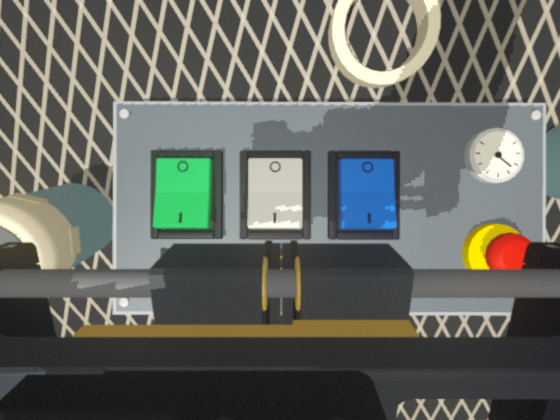

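View pics/scene1.png

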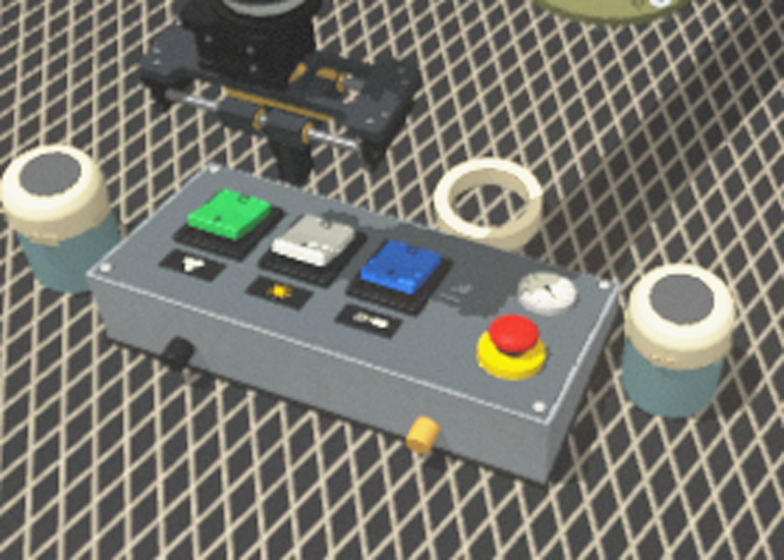

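White rocker is at wrist (275,193), with its bar at (276,217). Green is at (184,193) and blue at (368,193). The predicted ON spot (275,218.6) agrees with the bar, and the scene view shows the fingers shut and clear of everything. Going down to just above white.

Emit:
{"fn": "send_rows", "kwargs": {
  "rotation": [
    [0,0,0],
    [0,0,0],
    [0,0,0],
    [0,0,0],
    [0,0,0],
    [0,0,0]
  ],
  "slide": [
    [0,0,20],
    [0,0,40],
    [0,0,55],
    [0,0,65],
    [0,0,67],
    [0,0,67]
  ],
  "fingers": [1,1,1,1,1,1]
}}

```text
time: 3.25
position: [0.5529, -0.1553, 0.1337]
tool_rot: [0.202, 3.135, -0.0]
ft_force: [-0.3, 0.2, -0.8]
grip_width: 0.006
```

Run:
```python
from h import *
go([*con(.003,-.050),.12])
I=get_image("wrist");cv2.imwrite("pics/wrist2.png",I[:,:,::-1])
I=get_image("scene");cv2.imwrite("pics/scene2.png",cv2.resize(I[130:260,120:320],None,fx=3.8,fy=3.8,interpolation=2)[:,:,::-1])
```

```text
t 3.25 pos [ 0.5529 -0.1553  0.1337] F [-0.28  0.2  -0.82]
rot deg [-0.    0.    0.06] slide mm [-0.1 -2.3 13.7]
```

View pics/wrist2.png

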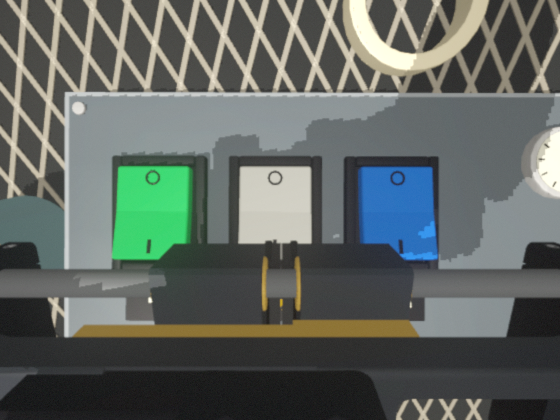

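View pics/scene2.png

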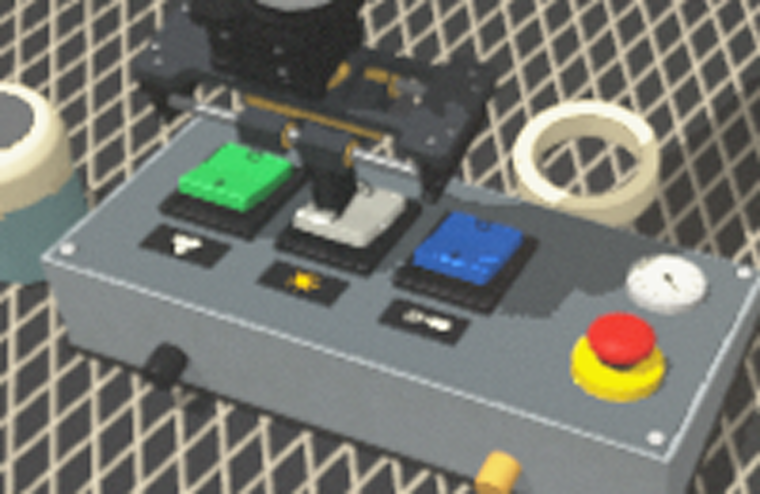

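The fingertip hovers over the upper half of white in both views. Lowering in small steps and watching the force.

Emit:
{"fn": "send_rows", "kwargs": {
  "rotation": [
    [0,0,0],
    [0,0,0],
    [0,0,0],
    [0,0,0],
    [0,0,0]
  ],
  "slide": [
    [0,-1,3],
    [0,-2,6],
    [0,-2,9],
    [0,-2,12],
    [0,-2,12]
  ],
  "fingers": [1,1,1,1,1]
}}

```text
time: 3.85
position: [0.552, -0.1573, 0.121]
tool_rot: [-0.202, -3.134, -0.0]
ft_force: [0.4, -0.1, 0.3]
grip_width: 0.005
```

Emit:
{"fn": "send_rows", "kwargs": {
  "rotation": [
    [0,0,0],
    [0,0,0],
    [0,0,0]
  ],
  "slide": [
    [0,0,2],
    [0,0,3],
    [0,0,3]
  ],
  "fingers": [1,1,1]
}}

```text
time: 4.15
position: [0.5525, -0.1574, 0.1187]
tool_rot: [0.202, 3.135, 0.0]
ft_force: [-0.3, 0.2, 1.5]
grip_width: 0.006
```

Emit:
{"fn": "send_rows", "kwargs": {
  "rotation": [
    [0,0,0],
    [0,0,0],
    [0,0,0]
  ],
  "slide": [
    [0,0,1],
    [0,0,2],
    [0,0,2]
  ],
  "fingers": [1,1,1]
}}

```text
time: 4.45
position: [0.5535, -0.1575, 0.1173]
tool_rot: [0.202, 3.133, -0.0]
ft_force: [2.1, 0.5, 4.2]
grip_width: 0.001
```

Emit:
{"fn": "send_rows", "kwargs": {
  "rotation": [
    [0,0,0],
    [0,0,0],
    [0,0,0]
  ],
  "slide": [
    [0,0,1],
    [0,0,2],
    [0,0,2]
  ],
  "fingers": [1,1,1]
}}

```text
time: 4.75
position: [0.5545, -0.1576, 0.1158]
tool_rot: [0.202, 3.13, -0.001]
ft_force: [3.9, -0.5, 4.8]
grip_width: 0.006
```

Emit:
{"fn": "send_rows", "kwargs": {
  "rotation": [
    [0,0,0],
    [0,0,0],
    [0,0,0]
  ],
  "slide": [
    [0,0,1],
    [0,0,1.5],
    [0,0,1.5]
  ],
  "fingers": [1,1,1]
}}

```text
time: 5.05
position: [0.5551, -0.1577, 0.1147]
tool_rot: [0.201, 3.129, -0.001]
ft_force: [2.4, -0.7, 5.3]
grip_width: 0.006
```

Emit:
{"fn": "send_rows", "kwargs": {
  "rotation": [
    [0,0,0],
    [0,0,0],
    [0,0,0]
  ],
  "slide": [
    [0,0,1],
    [0,0,1.5],
    [0,0,1.5]
  ],
  "fingers": [1,1,1]
}}

```text
time: 5.35
position: [0.5535, -0.1576, 0.1123]
tool_rot: [0.202, 3.133, -0.0]
ft_force: [1.7, -1.0, 5.0]
grip_width: 0.003
```

Emit:
{"fn": "send_rows", "kwargs": {
  "rotation": [
    [0,0,0],
    [0,0,0],
    [0,0,0]
  ],
  "slide": [
    [0,0,1],
    [0,0,1.5],
    [0,0,1.5]
  ],
  "fingers": [1,1,1]
}}

```text
time: 5.65
position: [0.5531, -0.1576, 0.1109]
tool_rot: [0.202, 3.133, 0.0]
ft_force: [1.9, 0.3, 7.7]
grip_width: 0.008
```

Emit:
{"fn": "send_rows", "kwargs": {
  "rotation": [
    [0,0,0],
    [0,0,0],
    [0,0,0]
  ],
  "slide": [
    [0,0,1],
    [0,0,1],
    [0,0,1]
  ],
  "fingers": [1,1,1]
}}

```text
time: 5.95
position: [0.5533, -0.1576, 0.1103]
tool_rot: [0.202, 3.133, 0.0]
ft_force: [1.0, 0.3, 10.1]
grip_width: 0.003
```

Run:
```python
from h import *
go([*con(.003,-.050),.12])
I=get_image("wrist");cv2.imwrite("pics/wrist3.png",I[:,:,::-1])
I=get_image("scene");cv2.imwrite("pics/scene3.png",cv2.resize(I[130:260,120:320],None,fx=3.8,fy=3.8,interpolation=2)[:,:,::-1])
```

```text
t 5.95 pos [ 0.5533 -0.1576  0.1103] F [ 0.97  0.32 10.1 ]
rot deg [0.02 0.12 0.04] slide mm [ 0.6 -0.  -9.7]
```

View pics/wrist3.png

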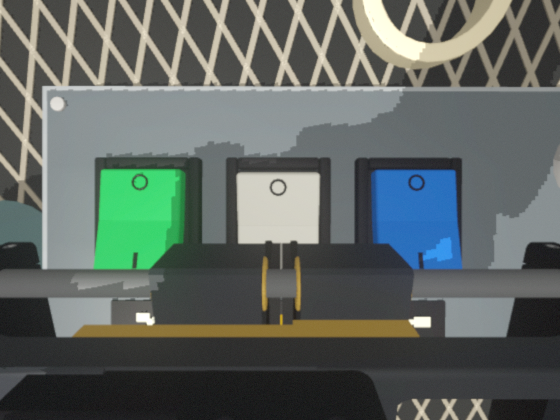

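View pics/scene3.png

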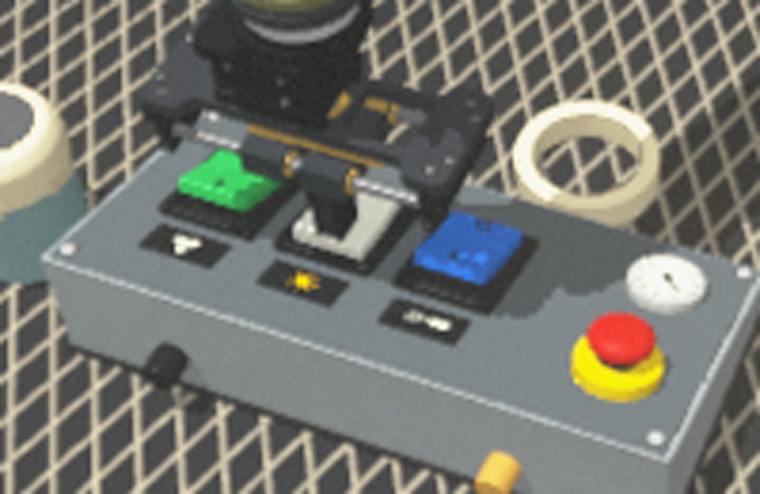

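White's upper end has gone down: its front edge in the scene crop is now at (335,250), low, and the circle end has risen. The force climbs past 6 N at the stop, reaching 10 N. Now I'll lift to check.

Emit:
{"fn": "send_rows", "kwargs": {
  "rotation": [
    [0,0,0],
    [0,0,0],
    [0,0,0],
    [0,0,0],
    [0,0,0],
    [0,0,0],
    [0,0,0]
  ],
  "slide": [
    [0,0,-10],
    [0,0,-25],
    [0,-20,-40],
    [0,-40,-40],
    [0,-60,-40],
    [0,-78,-40],
    [0,-78,-40]
  ],
  "fingers": [1,1,1,1,1,1,1]
}}

```text
time: 6.75
position: [0.5405, -0.2378, 0.1492]
tool_rot: [-0.21, -3.133, 0.002]
ft_force: [0.0, -0.5, 0.6]
grip_width: 0.002
```

Run:
```python
from h import *
go([*con(.003,-.130),.122])
I=get_image("wrist");cv2.imwrite("pics/wrist4.png",I[:,:,::-1])
I=get_image("scene");cv2.imwrite("pics/scene4.png",cv2.resize(I[130:260,120:320],None,fx=3.8,fy=3.8,interpolation=2)[:,:,::-1])
```

```text
t 6.75 pos [ 0.5405 -0.2378  0.1492] F [ 0.01 -0.52  0.6 ]
rot deg [-0.09 -0.1  -0.23] slide mm [-1.7  1.3 27.2]
```

View pics/wrist4.png

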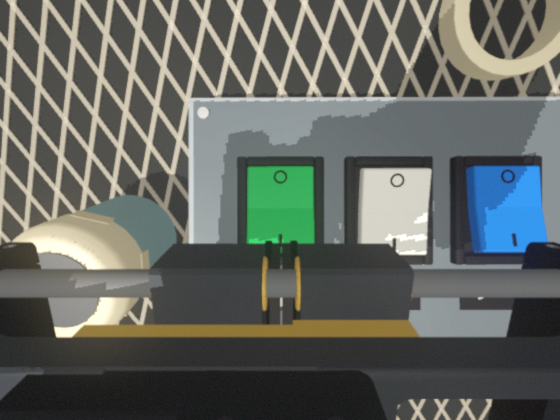

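View pics/scene4.png

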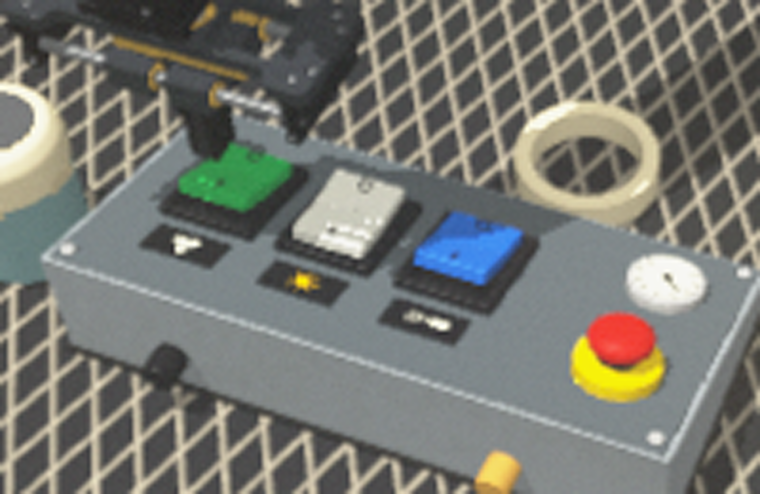

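White is clearly over: its circle end is raised at scene crop (365,185), unlike green and blue. Next green: the fingertip is already above it at (205,130).

Emit:
{"fn": "send_rows", "kwargs": {
  "rotation": [
    [0,0,0],
    [0,0,0],
    [0,0,0],
    [0,0,0]
  ],
  "slide": [
    [-1,1,10],
    [-1,1,20],
    [-1,1,25],
    [-1,1,27]
  ],
  "fingers": [1,1,1,1]
}}

```text
time: 7.25
position: [0.5429, -0.233, 0.1206]
tool_rot: [-0.201, -3.133, -0.001]
ft_force: [-0.1, 1.2, -0.3]
grip_width: 0.008
```

Run:
```python
from h import *
go([*con(.003,-.130),.11])
```

```text
t 7.25 pos [ 0.5429 -0.233   0.1206] F [-0.15  1.19 -0.27]
rot deg [ 0.02 -0.13  0.09] slide mm [ 0.1 -3.9 10.6]
```

Emit:
{"fn": "send_rows", "kwargs": {
  "rotation": [
    [0,0,0],
    [0,0,0],
    [0,0,0],
    [0,0,0],
    [0,0,0],
    [0,0,0]
  ],
  "slide": [
    [0,-2,-1],
    [0,-4,0],
    [0,-4,2],
    [0,-4,4],
    [0,-4,6],
    [0,-4,6]
  ],
  "fingers": [1,1,1,1,1,1]
}}

```text
time: 7.85
position: [0.5443, -0.2383, 0.117]
tool_rot: [0.202, 3.132, -0.001]
ft_force: [3.4, -0.9, 3.4]
grip_width: 0.007
```

Emit:
{"fn": "send_rows", "kwargs": {
  "rotation": [
    [0,0,0],
    [0,0,0],
    [0,0,0],
    [0,0,0]
  ],
  "slide": [
    [0,0,1],
    [0,0,2],
    [0,0,3],
    [0,0,3]
  ],
  "fingers": [1,1,1,1]
}}

```text
time: 8.25
position: [0.5452, -0.2383, 0.1146]
tool_rot: [0.201, 3.13, -0.002]
ft_force: [4.4, -0.4, 6.0]
grip_width: 0.003
```

Emit:
{"fn": "send_rows", "kwargs": {
  "rotation": [
    [0,0,0],
    [0,0,0],
    [0,0,0]
  ],
  "slide": [
    [0,0,1],
    [0,0,2],
    [0,0,2]
  ],
  "fingers": [1,1,1]
}}

```text
time: 8.55
position: [0.5441, -0.2379, 0.1118]
tool_rot: [0.202, 3.133, -0.0]
ft_force: [2.0, 0.2, 3.6]
grip_width: 0.006
```

Emit:
{"fn": "send_rows", "kwargs": {
  "rotation": [
    [0,0,0],
    [0,0,0],
    [0,0,0]
  ],
  "slide": [
    [0,0,1],
    [0,0,1.5],
    [0,0,1.5]
  ],
  "fingers": [1,1,1]
}}

```text
time: 8.85
position: [0.5441, -0.2379, 0.1109]
tool_rot: [0.202, 3.132, 0.0]
ft_force: [1.5, 0.4, 9.4]
grip_width: 0.009
```

Emit:
{"fn": "send_rows", "kwargs": {
  "rotation": [
    [0,0,0],
    [0,0,0]
  ],
  "slide": [
    [0,0,0.5],
    [0,0,0.5]
  ],
  "fingers": [1,1]
}}

```text
time: 9.05
position: [0.5442, -0.2379, 0.1106]
tool_rot: [0.202, 3.132, 0.0]
ft_force: [0.7, 0.1, 9.5]
grip_width: 0.008
```

Emit:
{"fn": "send_rows", "kwargs": {
  "rotation": [
    [0,0,0],
    [0,0,0],
    [0,0,0],
    [0,0,0],
    [0,0,0],
    [0,0,0],
    [0,0,0],
    [0,0,0],
    [0,0,0]
  ],
  "slide": [
    [0,0,-10],
    [0,0,-25],
    [0,25,-40],
    [0,50,-40],
    [0,80,-40],
    [0,110,-40],
    [0,140,-40],
    [0,160,-40],
    [0,160,-40]
  ],
  "fingers": [1,1,1,1,1,1,1,1,1]
}}

```text
time: 9.95
position: [0.5632, -0.0751, 0.1488]
tool_rot: [-0.193, -3.133, -0.003]
ft_force: [0.9, 0.0, -0.9]
grip_width: 0.006
```

Run:
```python
from h import *
go([*con(.003,.030),.122])
I=get_image("wrist");cv2.imwrite("pics/wrist5.png",I[:,:,::-1])
I=get_image("scene");cv2.imwrite("pics/scene5.png",cv2.resize(I[130:260,120:320],None,fx=3.8,fy=3.8,interpolation=2)[:,:,::-1])
go([*con(.003,.030),.122])
```

```text
t 9.95 pos [ 0.5632 -0.0751  0.1488] F [ 0.92  0.01 -0.87]
rot deg [ 0.09 -0.13  0.37] slide mm [-0.3 -3.2 26.8]
t 10.05 pos [ 0.5629 -0.0797  0.149 ] F [ 0.05 -0.02  0.02]
rot deg [-0.05 -0.07  0.07] slide mm [ 0.   1.5 27. ]
```

View pics/wrist5.png

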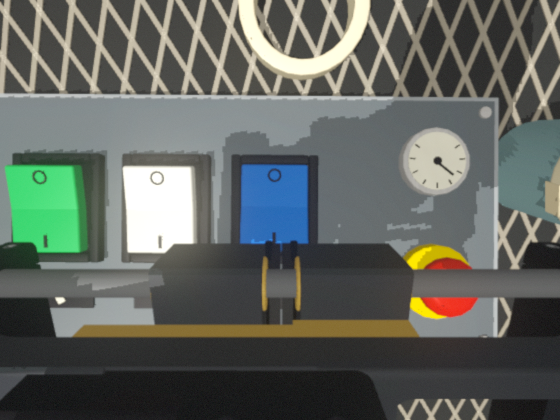

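View pics/scene5.png

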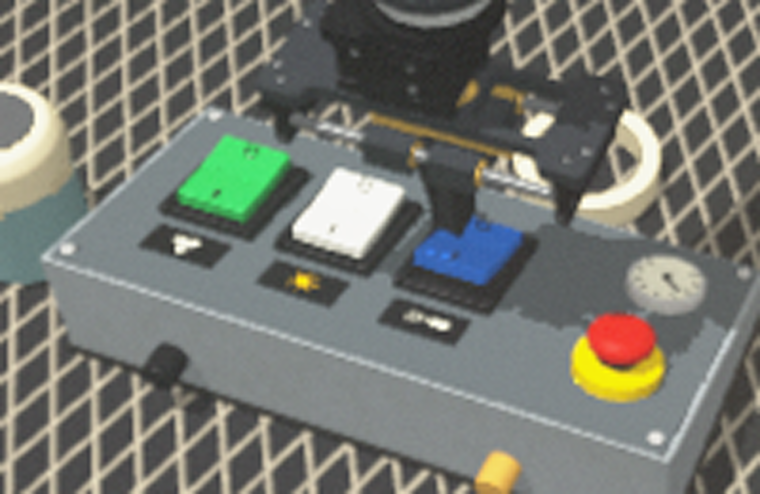

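Green now tilts like white; blue is still OFF, and the fingertip is over its bar end. Now blue. The gripper end will pass about 25–45 mm above the e-stop.

Emit:
{"fn": "send_rows", "kwargs": {
  "rotation": [
    [0,0,0],
    [0,0,0],
    [0,0,0],
    [0,0,0],
    [0,0,0]
  ],
  "slide": [
    [0,1,10],
    [0,1,20],
    [0,1,25],
    [0,1,27],
    [0,1,27]
  ],
  "fingers": [1,1,1,1,1]
}}

```text
time: 10.55
position: [0.5633, -0.0786, 0.1214]
tool_rot: [-0.203, -3.134, 0.0]
ft_force: [0.5, -0.2, -0.3]
grip_width: 0.004
```

Run:
```python
from h import *
go([*con(.003,.030),.11])
I=get_image("scene");cv2.imwrite("pics/scene6.png",cv2.resize(I[130:260,120:320],None,fx=3.8,fy=3.8,interpolation=2)[:,:,::-1])
```

```text
t 10.55 pos [ 0.5633 -0.0786  0.1214] F [ 0.5  -0.19 -0.25]
rot deg [-0.02 -0.06  0.01] slide mm [ 0.3  0.3 11.4]
```

View pics/scene6.png

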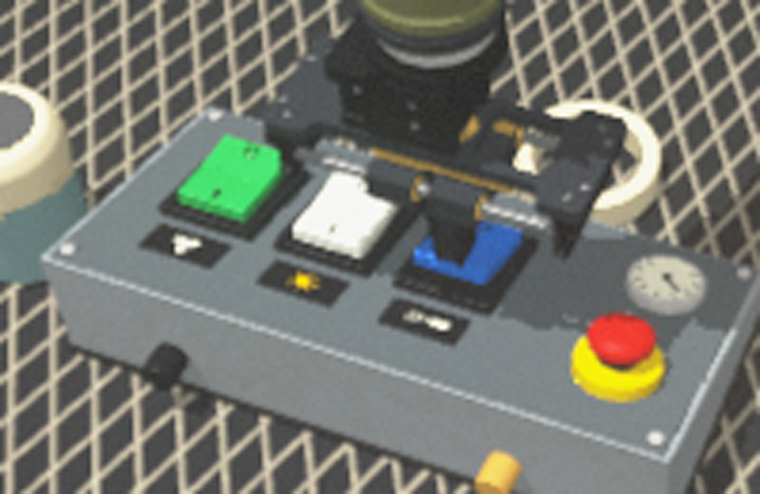

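The fingertip is on centre above blue's upper end, and the gripper fork (565,245) is clear of the e-stop (620,340). Pressing.

Emit:
{"fn": "send_rows", "kwargs": {
  "rotation": [
    [0,0,0],
    [0,0,0],
    [0,0,0],
    [0,0,0],
    [0,0,0]
  ],
  "slide": [
    [0,0,2],
    [0,0,3.5],
    [0,0,5],
    [0,0,6],
    [0,0,6]
  ],
  "fingers": [1,1,1,1,1]
}}

```text
time: 11.1
position: [0.565, -0.0783, 0.117]
tool_rot: [0.202, 3.132, 0.0]
ft_force: [2.1, 0.1, 4.4]
grip_width: 0.005
```

Emit:
{"fn": "send_rows", "kwargs": {
  "rotation": [
    [0,0,0],
    [0,0,0],
    [0,0,0],
    [0,0,0]
  ],
  "slide": [
    [0,0,1],
    [0,0,2],
    [0,0,3],
    [0,0,3]
  ],
  "fingers": [1,1,1,1]
}}

```text
time: 11.5
position: [0.566, -0.0784, 0.1146]
tool_rot: [0.202, 3.13, -0.0]
ft_force: [3.3, -0.5, 4.9]
grip_width: 0.006
```

Emit:
{"fn": "send_rows", "kwargs": {
  "rotation": [
    [0,0,0],
    [0,0,0],
    [0,0,0]
  ],
  "slide": [
    [0,0,1],
    [0,0,2],
    [0,0,2]
  ],
  "fingers": [1,1,1]
}}

```text
time: 11.8
position: [0.5645, -0.0782, 0.1117]
tool_rot: [0.202, 3.133, 0.0]
ft_force: [2.0, -0.4, 4.0]
grip_width: 0.004
```

Emit:
{"fn": "send_rows", "kwargs": {
  "rotation": [
    [0,0,0],
    [0,0,0],
    [0,0,0]
  ],
  "slide": [
    [0,0,1],
    [0,0,2],
    [0,0,2]
  ],
  "fingers": [1,1,1]
}}

```text
time: 12.1
position: [0.5648, -0.0782, 0.1105]
tool_rot: [0.202, 3.132, 0.001]
ft_force: [1.5, -0.8, 10.9]
grip_width: 0.005
```

Stop reached at 10.9 N. I'll retreat up and back, clear of the cameras' view.

Emit:
{"fn": "send_rows", "kwargs": {
  "rotation": [
    [0,0,0],
    [0,0,0],
    [0,0,0],
    [0,0,0],
    [0,0,0],
    [0,0,0],
    [0,0,0],
    [0,0,0],
    [0,0,0]
  ],
  "slide": [
    [0,0,-10],
    [0,0,-30],
    [0,0,-60],
    [0,0,-100],
    [20,0,-140],
    [50,0,-160],
    [70,0,-160],
    [70,0,-160],
    [70,0,-160]
  ],
  "fingers": [1,1,1,1,1,1,1,1,1]
}}

```text
time: 13.0
position: [0.4935, -0.0689, 0.2683]
tool_rot: [-0.202, -3.133, -0.001]
ft_force: [0.6, 0.2, 0.5]
grip_width: 0.001
```

Run:
```python
from h import *
I=get_image("wrist");cv2.imwrite("pics/wrist7.png",I[:,:,::-1])
I=get_image("scene");cv2.imwrite("pics/scene7.png",cv2.resize(I[130:260,120:320],None,fx=3.8,fy=3.8,interpolation=2)[:,:,::-1])
a=cv2.cvtColor(cv2.imread("pics/scene0.png"),4)
# unchanged check of jars / tape: tilt comparison
for n,b in(("jarR",(95,145,135,205)),("jarL",(322,190,365,250)),("red",(265,205,300,240))):
    x0,y0,x1,y1=b;r,_=cv2.phaseCorrelate(cv2.cvtColor(a[y0:y1,x0:x1],7).astype(np.float32),cv2.cvtColor(I[y0:y1,x0:x1],7).astype(np.float32));print(n,np.round(r,2))
```

```text
jarR [-0.01 -0.01]
jarL [ 0.43 -0.13]
red [ 0.04 -0.  ]
```

View pics/wrist7.png

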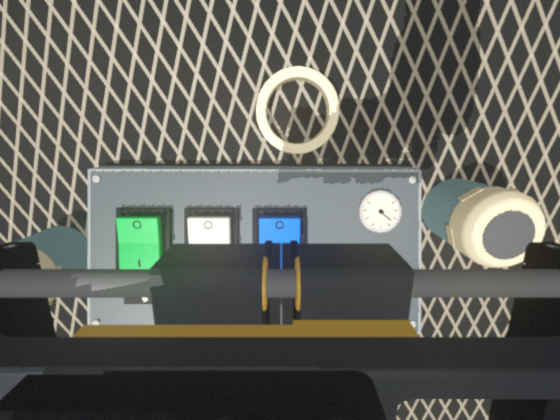

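View pics/scene7.png

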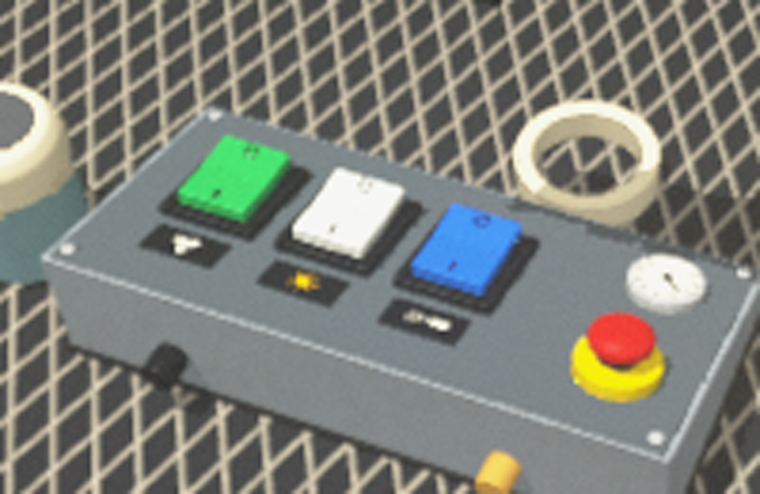

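All three rockers show the same ON tilt, with front edges low and circle ends raised. The e-stop is out, and the tape and jars are in place. Handing in.

Run:
```python
from h import *
print(close_job(),get_state()["time"])
```

```text
the job is handed in; nothing more can be done
the job is handed in; nothing more can be done
```

I switched on the lamp (white), then the dust extractor (green), then the blast air (blue), and handed the job in at about 13 s. Each rocker was pressed with the shut fingertips on its bar-marked end until the force climbed past the 6 N seat threshold at the stop. The last readings were 10.1 N on white, 9.5 N on green and 10.9 N on blue.

**Final check:** the last scene picture shows all three rockers at the same ON tilt, the emergency stop out and the gripper clear of everything.

**Bystanders:** the right jar and the emergency stop had not shifted in the image. The left jar's patch read 0.4 px off. I put that down to changed shadows, since the gripper never came near that jar, but I did not check it further. I checked the tape roll only by eye, and it looked unmoved.

**Disagreement:** in the first wrist picture the rocker spacing came out about 3% smaller than I had predicted. The touch height and the fingertip position in the views matched my estimate, so I went with those.

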